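# Park the bur rack behind the spring gate

## Task

Swing the red spring gate of the bench chute aside with one fingertip and keep holding it open while another fingertip pushes the wooden bur rack along the chute, past the yellow gate blade, until it is fully home against the end stop; then let the gate spring shut behind it. Only push, never lift or tip the rack, never let the gate and the rack press on each other, and leave everything else on the bench where it stands.

Things in the scene. Friction and masses are not known exactly. Their poses are not given: they have to be found in the camera images.
- chute: Fixed chute: grey base 340 x 90 x 6 mm with a straight lane, open on top and at the -x end. Origin: underside of base, lane centre line, in the gate blade's plane. +x = push direction, +y = gate side, z up. Lane floor z = 6 mm. Low aluminium side walls 6 mm thick, inner faces y = +-28, tops z = 20, from x = -175 to 70 mm.
- end_stop (a point): Foot of the dark wooden end stop's face, on the lane floor: chute x = 60, y = 0, z = 6 mm. The stop is as wide as the lane, its top at chute z = 40 mm.
- gate (a joint): Gate angle, rad: 0 shut, growing as its tail swings away from the lane (to chute +y), stop at 0.45. It opens when the red bar's lane-side face is pushed outwards; the rack cannot push it open. From about 0.11 rad on the blade is clear of the lane. A spring shuts it: 0.32 N m at 0, 0.48 at 0.2, 0.64 at 0.4 rad.
- hinge_pin (a point): Vertical hinge pin of the gate at mid-height of the bar: chute x = 150, y = 45, z = 37 mm (ahead of the blade and of the end stop).
- gate_tail (a point): Free tail end of the gate's straight red bar, middle of its lane-side face (shut: chute x = -170, y = 42, z = 37 mm); moves with the gate. The bar is 6 mm thick, spans z = 24 to 50 mm, and shut runs from the hinge pin straight back along chute -x, beside the lane and above its wall.
- gate_blade (a point): Tip of the yellow blade, mid-height (shut: chute x = 0, y = 13, z = 37 mm); moves with the gate. The blade, 6 mm thick (shut x = -3 to 3 mm), 26 mm high, stands out from the bar (y = 42) into the lane and stops the rack's body; the rack's tongue fits beside it.
- bur_rack: Loose rack, 40 mm high, 0.17 to 0.29 kg: dark wooden body 50 (x) x 50 mm with six burs up to 59 mm high; from its rear a paler push tongue of the same height, y = -16 to 6 mm, runs back to x = -57 mm. Origin: centre of the body's underside, on the lane floor; axes about the chute's. Waits before the blade. Home: front on the end stop, origin at chute x = 35, body's rear at 10, tongue's end at -22 mm.
- dye_bottle: Small white bottle with red cap, 30 mm across, 68 mm high, standing beside the chute on its -y side; origin under its centre. Leave alone.
- wax_jar: Glass jar with green lid, 42 mm across, 42 mm high, beside the chute on its -y side; origin under its centre. Leave alone.
- handle_blank: Wooden knife-handle blank 110 x 28 x 24 mm, lying on the chute's +y side near the hinge; origin under its centre, x along its length. Leave alone.
- paint_can: Blue can, 66 mm across, 150 mm high, well away from the chute; origin under its centre. Leave alone.
- screwdriver: Red-handled screwdriver lying on the bench, away from the chute. Leave alone.
- cup: White ceramic cup, 72 mm across, 85 mm high, away from the chute; origin under its centre. Leave alone.
- brush: Brush lying on the bench, away from the chute. Leave alone.
Things that resemble listed ones, but are neither listed nor needed, are in the scene too. What is shaped like the bur_rack but purple or turquoise is not meant.

How it is judged (in metres and radians):
On the way, in this order (a step that is already met when the one before it is completed fails the run):
1. a finger holds the gate open (beyond 0.11 rad) while the rack still waits before the blade (value of joint gate above 0.11 rad and contact force between the fingers and gate above 0.2 N and x of bur_rack in the frame of chute below -0.03 m), for 0.1 s.
2. the rack's body has come past the blade while a finger still holds the gate open (value of joint gate above 0.11 rad and contact force between the fingers and gate above 0.2 N and x of bur_rack in the frame of chute above 0.027 m), for 0.05 s.
At the end, for the whole second after the job is handed in: The rack stands upright and still on the lane floor, within about 4.5 mm of the end stop, and the gate is shut behind it (within 0.04 rad) (x of bur_rack in the frame of chute between 0.0305 and 0.039 m and y of bur_rack in the frame of chute between -0.006 and 0.006 m and z of bur_rack in the frame of chute below 0.009 m and angle between bur_rack's own z axis and vertical below 0.05 rad and value of joint gate below 0.04 rad and linear speed of bur_rack below 0.01 m/s); the robot touches nothing.
It fails at once if the rack is lifted (over 8 mm) or tipped (over 0.25 rad) (z of bur_rack in the frame of chute above 0.014 m or angle between bur_rack's own z axis and vertical above 0.25 rad).
It fails at once if gate and rack press on each other (over 1.5 N) (contact force between gate and bur_rack above 1.5 N).
It fails at once if a bystander is moved by over 20 mm (distance of any of dye_bottle, wax_jar, handle_blank, paint_can, screwdriver, cup, brush from where it was at the start of the episode above 0.02 m).
It also fails if it takes over 42 s, if anything falls off the work surface, if the arm or the gripper's body presses on something with over 40 N, if the wrist force passes 120 N, or if a joint passes its speed limit or range.

## Robot

A 6-joint arm with a two-finger parallel gripper is mounted at the origin on the work surface. World frame = base frame: x ahead of the robot, y to its left, z up, the work surface at z = 0. Lengths are in m, angles in degrees, forces in N, time in s.
With the tool pointing down it reaches from about 0.35 to 0.875 m from the base axis. Payload 4.2 kg.
Tool frame: the origin (TCP) lies at the very end of the fingers, on their centre line; the grasp point (between the pads) lies 19 mm behind it; z points along the fingers, y is the line along which they close (so a half turn about z gives the same grasp; the last joint's range is limited). The gripper opens to 87 mm and grips with 3 to 60 N. Pads are 19 mm wide; open, the fingers measure 117 mm over their backs; the gripper's body (75 mm by 190 mm) begins 51 mm behind the grasp point.
Start: joints at [-54.339, 22.042, 0.453, 0, -68.411, -14.817], TCP at [0.222, -0.584, 0.223] pointing down, gripper open.
Joint ranges: [-179.83, 179.83], [-69.29, 118.12], [-61.27, 80.66], [-181.25, 117.63], [-171.15, -9.14], [-177.46, 177.46]. Speed limits (degrees/s): [159.86, 159.86, 180, 180, 180, 180].

## Interface

Orientations are given as a 3x3 rotation matrix whose columns are the frame's x, y, z axes.
In Python, from station import monitor, cams, ticket gives the robot as it stands.
- The arm moves only by the tool drive_tool, never from a script. Its argument "moves" is a list of rows, each an object with "delta_pos": the shift along the tool's x, y, z in mm, a list of three; "turn": the turn about the tool's z in rad; "claw": the opening, from 0 (shut) to 1 (fully open). A call has 1 to 12 rows; each row shifts and turns the commanded pose from where the row before left it, along the tool's axes as they then stand; what a row does not reach is not made up. A row lasts 1/8 s, in which the tool goes at most 62.5 mm and 10.7 degrees, less where a joint would pass 70% of its speed; a pose out of reach is approached as far as the arm can. A call is refused whole if a number of a shift passes 62.5 or a number of a turn 0.188, either way. A call with a gripper value outside its range is refused whole. The fingers move at their own pace and stop on an object; the grip force is fixed at half the most. Time passes only in rows, so rows that do not move let the fingers close. It gives the time, the measured TCP pose, the force, the opening and the grip force at its end, in the units of the state.
- monitor.sense(): the state, without advancing time (a new reading comes with each control period).
- cams.capture(name): name is "side" or "top"; returns a dict with "color" (384x512x3 uint8, red, green, blue), "range_z" (384x512 float32, m along the optical axis (not along the pixel's ray), 0 where there is no reading), "vertical_fov" (degrees; the focal length in pixels is half the picture's height over the tangent of half this angle, whatever the lens; pixels are square), "cx", "cy" (the principal point, pixels), "extrinsics" (4x4, takes a point from camera to world coordinates). Camera axes: x right, y down, z forward; pixel columns grow to the right and rows downward; lengths in m; the calibration is good to about 2 mm. A picture is of the moment at which its call begins.
- ticket.finish_job(): hands the job in; it is judged then, once.
The state is a dict: "time_s": time; "joints": joint angles; "joint_velocities": joint speeds; "effort": joint torques, N m; "tcp_pos": TCP position; "ee_rot": TCP orientation; "wrist_force": force on the tool from outside, world axes, zero at the start; "moment": the same for the moment, N m; "gripper_width": opening from 0.0 (shut) to 1.0 (fully open); "gripper_force": force on a finger pad.
Only numpy, scipy, OpenCV 4.12 (cv2) and the standard library are available. Lean on these libraries where they do the work, as an engineer would, in place of code of your own. Each camera call takes 0.05 s, during which the arm holds its last target. There are 200 camera calls.

## Working session

There is one attempt and no reset: what is moved stays moved. The work goes in short steps, Python scripts to look and compute and a tool call to move; the robot and the scene stay as the last step left them, time stands still between calls to the robot, and variables do not carry over. Pictures are saved under pics/ and viewed, at most 10 in all, crops included, and the job is handed in when it is done.

Besides the shell and the picture viewer there is one more tool, called after "Emit:" as name(argument=value, ...), one argument or row to a line, values as JSON. drive_tool: Moves the arm, as the interface text tells. Its arguments: {"type":"object","properties":{"moves":{"type":"array","items":{"type":"object","properties":{"delta_pos":{"type":"array","items":{"type":"number"}},"turn":{"type":"number"},"claw":{"type":"number"}}}}},"required":["moves"]}

```bash
mkdir -p pics; ls; cat > h.py <<'E'
import numpy as np, cv2
from station import monitor, cams, ticket
def cap(n):
    d=cams.capture(n); h=d["color"].shape[0]
    d["f"]=h/2/np.tan(np.radians(d["vertical_fov"])/2); return d
def pts(d):
    z=d["range_z"]; v,u=np.mgrid[:z.shape[0],:z.shape[1]]
    P=np.stack([(u-d["cx"])*z/d["f"],(v-d["cy"])*z/d["f"],z],-1)
    E=d["extrinsics"]; return P@E[:3,:3].T+E[:3,3]
E
python3 - <<'E'
from h import *
for n in("top","side"):
    d=cap(n); cv2.imwrite(f"pics/{n}0.png",d["color"][...,::-1]); np.savez(f"{n}0.npz",**d)
    print(n,d["f"],d["cx"],d["cy"],d["extrinsics"].round(3).tolist())
s=monitor.sense(); print(s["time_s"],s["tcp_pos"],np.round(s["ee_rot"],3).tolist(),s["gripper_width"])
E
```

```text
pics
top 486.6289680895651 250.55604690054628 187.79984268969125 [[-0.01, -0.983, 0.185, 0.23], [-1.0, 0.011, 0.005, 0.019], [-0.007, -0.185, -0.983, 1.617], [0.0, 0.0, 0.0, 1.0]]
side 439.68175311563397 256.84970900692264 191.09131505626 [[-0.806, -0.298, 0.512, -0.156], [-0.593, 0.41, -0.693, 0.922], [-0.003, -0.862, -0.507, 0.74], [0.0, 0.0, 0.0, 1.0]]
0.1 [ 0.22222272 -0.58360019  0.22155736] [[-0.935, -0.356, -0.001], [-0.356, 0.935, 0.002], [0.0, 0.002, -1.0]] 0.9958799142752258
```

View pics/top0.png

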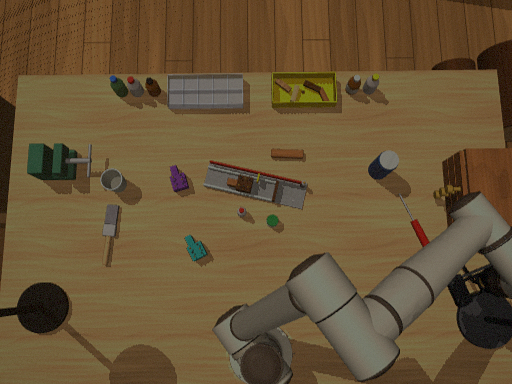

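View pics/side0.png

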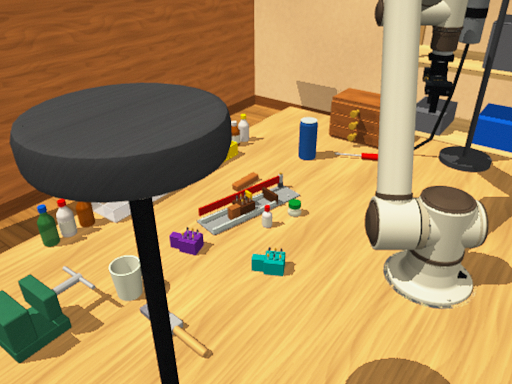

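Candidates for the rack: brown (240,184) in the chute; purple (179,178) and turquoise (195,248) are decoys. I choose the brown one in the chute and check it in a close crop while measuring.

```bash
python3 - <<'E'
from h import *
d=dict(np.load("top0.npz")); P=pts(d)
c=d["color"][150:220,195:320]; cv2.imwrite("pics/crop.png",cv2.resize(c,None,fx=6,fy=6,interpolation=cv2.INTER_CUBIC)[...,::-1])
hsv=cv2.cvtColor(d["color"],cv2.COLOR_RGB2HSV)
roi=np.zeros(hsv.shape[:2],bool); roi[150:220,195:320]=1
H,S,V=[hsv[...,i].astype(int) for i in range(3)]
red=roi&((H<5)|(H>172))&(S>170)&(V>70); 
n,l,st,ce=cv2.connectedComponentsWithStats(red.astype(np.uint8))
print(st.tolist())
b=l==1+np.argmax(st[1:,4]); Q=P[b]; print("bar z",np.percentile(Q[:,2],[5,50,95]))
m=Q[:,2]>.04; xy=Q[m][:,:2]; c0=xy.mean(0); v=np.linalg.svd(xy-c0)[2][0]; t=(xy-c0)@v
print("bar top",c0,v,np.degrees(np.arctan2(v[1],v[0])),t.min(),t.max())
g=roi&(S<60)&(V>60); Q=P[g]; print("grey",g.sum(),np.percentile(Q[:,2],[5,25,50,75,95]))
mm=g.astype(np.uint8); mm=cv2.morphologyEx((roi&(P[...,2]>.003)).astype(np.uint8),cv2.MORPH_OPEN,np.ones((2,2)))
print(cv2.minAreaRect(np.argwhere(g)[:,::-1].astype(np.float32)))
E
```

```text
[[0, 0, 512, 384, 196494], [212, 161, 5, 3, 8], [218, 163, 4, 2, 5], [223, 164, 4, 2, 5], [228, 165, 1, 2, 2], [230, 166, 13, 3, 14], [244, 169, 3, 2, 4], [248, 170, 10, 3, 13], [259, 172, 7, 3, 8], [267, 174, 2, 2, 3], [270, 175, 3, 2, 4], [274, 176, 4, 2, 5], [279, 177, 20, 6, 25], [300, 182, 1, 1, 1], [239, 208, 5, 5, 17]]
bar z [0.04091366 0.04714205 0.05315481]
bar top [ 0.55190645 -0.10002141] [-0.23755752 -0.97137347] -103.74242811685998 -0.033239837286502594 0.031180769386156156
grey 1876 [-0.00104782  0.00249572  0.00548667  0.00916724  0.02217383]
((252.75265502929688, 194.21957397460938), (101.90565490722656, 45.77184295654297), 10.19150161743164)
```

View pics/crop.png

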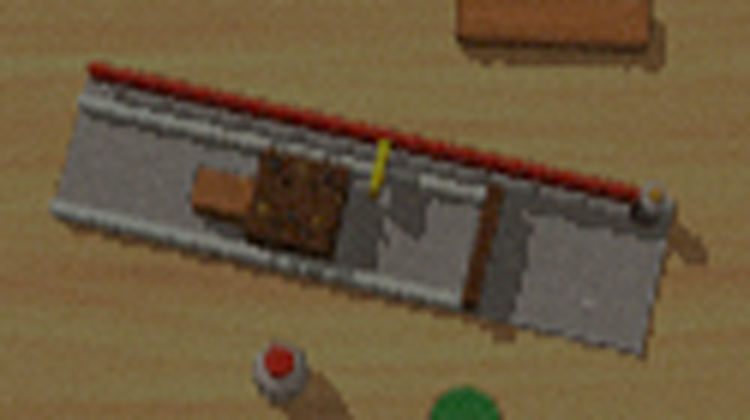

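The crop confirms it: brown rack in the lane at (298,203) with its pale tongue at (222,192) facing −x. The yellow blade is at (380,165), about 14 mm ahead, the red bar runs from (92,70) to (650,195), and the end stop is at (485,245).

```bash
cat >> h.py <<'E'
def ray(d,u,v,z):
    E=d["extrinsics"]; r=E[:3,:3]@np.array([(u-d["cx"])/d["f"],(v-d["cy"])/d["f"],1]); o=E[:3,3]
    return o+r*(z-o[2])/r[2]
E
python3 - <<'E'
from h import *
d=dict(np.load("top0.npz"));s=dict(np.load("side0.npz"))
k=lambda u,v:(195+(u-2.5)/6,150+(v-2.5)/6)
C=[((-170,45,50),(92,70)),((165,-45,6),(643,354)),((-175,-45,6),(53,213)),((0,13,50),(377,192)),((55+5,-28,40),(470,305)),((150,45,50),(648,195))]
A=np.array([c[0] for c in C])/1e3; W=np.array([ray(d,*k(*c[1]),c[0][2]/1e3) for c in C])
a=A[:,:2];w=W[:,:2];ac=a.mean(0);wc=w.mean(0)
U,S,V=np.linalg.svd((a-ac).T@(w-wc)); R=(V.T@U.T); t=wc-R@ac
print("R",R.round(4).tolist(),"t",t.round(4),"yaw",np.degrees(np.arctan2(R[1,0],R[0,0])),np.linalg.det(R)); print(((a@R.T+t-w)*1e3).round(1).tolist())
np.savez("chute.npz",R=R,t=t)
for n,p,z in[("tongue rear+y",(198,168),46),("tongue rear-y",(192,212),46),("body front",(345,172),46),("body rear-y",(245,243),46),("body front-y",(331,256),46)]:
    print(n,((ray(d,*k(*p),z/1e3)[:2]-t)@R*1e3).round(1))
# heights from side view depth & projections
def proj(dd,p):
    E=dd["extrinsics"]; q=E[:3,:3].T@(p-E[:3,3]); return q[:2]/q[2]*dd["f"]+[dd["cx"],dd["cy"]]
im=s["color"].copy()
for c in A: u,v=proj(s,np.r_[R@c[:2]+t,c[2]]); cv2.circle(im,(int(round(u*1)),int(round(v))),1,(0,255,255),-1)
cv2.imwrite("pics/side1.png",cv2.resize(im[165:240,185:310],None,fx=6,fy=6,interpolation=cv2.INTER_NEAREST)[...,::-1])
P=pts(s); L=(P[...,:2]-t)@R; z=P[...,2]
for n,(x0,x1,y0,y1) in dict(bar=(-165,-20,40,50),floor=(-170,-130,-20,20),tongue=(-95,-80,-14,4),body=(-60,-30,-20,20),wall=(-170,-120,-36,-26)).items():
    for q,nm in((z,"side"),(pts(d)[...,2],"top")):
        LL=L if nm=="side" else (pts(d)[...,:2]-t)@R
        m=(LL[...,0]>x0/1e3)&(LL[...,0]<x1/1e3)&(LL[...,1]>y0/1e3)&(LL[...,1]<y1/1e3); print(n,nm,m.sum(),np.percentile(q[m],[10,50,90]).round(4))
E
```

```text
R [[-0.2447, 0.9696], [-0.9696, -0.2447]] t [0.5352 0.0065] yaw -104.16577748723444 1.0000000000000002
[[5.0, 0.4], [-9.0, 1.3], [-9.4, 1.9], [2.9, -0.2], [10.0, 1.8], [0.5, -5.3]]
tongue rear+y [-98.4   1.1]
tongue rear-y [-95.6 -23.6]
body front [-19.3  17.8]
body rear-y [-63.2 -33.6]
body front-y [-15.8 -29.6]
bar side 211 [0.0283 0.0419 0.0504]
bar top 198 [0.0019 0.0376 0.0496]
floor side 86 [0.0056 0.0069 0.0088]
floor top 138 [-0.0002  0.0043  0.0087]
tongue side 16 [0.0458 0.0472 0.0486]
tongue top 24 [0.0413 0.0447 0.049 ]
body side 83 [0.0457 0.0479 0.0622]
body top 111 [0.0399 0.045  0.0559]
wall side 78 [0.0028 0.0147 0.0216]
wall top 42 [0.0021 0.0154 0.0226]
```

View pics/side1.png

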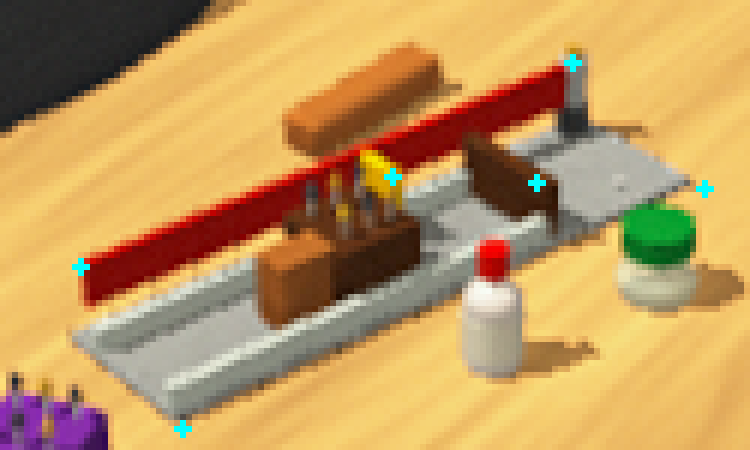

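```bash
python3 - <<'E'
from h import *
from scipy.optimize import least_squares
d=dict(np.load("top0.npz"));s=dict(np.load("side0.npz"))
kt=lambda u,v:(195+(u-2.5)/6,150+(v-2.5)/6); ks=lambda u,v:(185+(u-2.5)/6,165+(v-2.5)/6)
C=[(d,(-170,45,50),kt(93,68)),(d,(-3,13,50),kt(371,191)),(d,(3,13,50),kt(380,194)),(d,(150,45,50),kt(648,192)),(d,(60,28,40),kt(487,186)),
(s,(-170,42,50),ks(83,260)),(s,(-170,42,24),ks(88,306)),(s,(3,13,50),ks(404,180)),(s,(60,28,40),ks(466,136)),(s,(60,-28,40),ks(552,178)),(s,(150,42,50),ks(566,66))]
def proj(dd,p):
    E=dd["extrinsics"]; q=E[:3,:3].T@(p-E[:3,3]); return q[:2]/q[2]*dd["f"]+[dd["cx"],dd["cy"]]
def T(x): c,n=np.cos(x[2]),np.sin(x[2]); return np.array([[c,-n],[n,c]]),x[:2]
def res(x):
    R,t=T(x); return np.ravel([proj(D,np.r_[R@(np.array(a[:2])/1e3)+t,a[2]/1e3])-p for D,a,p in C])
r=least_squares(res,[.535,.0065,np.radians(-104)],loss="soft_l1"); R,t=T(r.x)
print(r.x,np.degrees(r.x[2])); print(res(r.x).reshape(-1,2).round(2).tolist())
np.savez("chute.npz",R=R,t=t)
for n,p,z in[("tongue rear+y",(198,168),46),("tongue rear-y",(192,212),46),("body front",(345,172),46),("body rear-y",(245,243),46),("body front-y",(331,256),46),("base-y",(643,354),6),("base-y",(53,213),6)]:
    print(n,((ray(d,*kt(*p),z/1e3)[:2]-t)@R*1e3).round(1))
q=monitor.sense(); print("tcp in chute",((np.array(q["tcp_pos"])[:2]-t)@R*1e3).round(1))
for x in(-125,-31): print("radius",np.linalg.norm(R@[x/1e3,.03]+t), R@[x/1e3,.03]+t)
E
```

```text
[ 0.53411202  0.00657833 -1.80781806] -103.58034512540267
[[-0.57, -0.37], [0.09, -0.58], [0.37, -0.68], [1.56, 0.16], [0.34, 0.7], [0.37, 1.6], [0.17, 1.41], [-0.57, -1.02], [-0.0, 1.21], [-2.51, 1.14], [1.28, -0.27]]
tongue rear+y [-98.6   3.1]
tongue rear-y [-96.  -21.6]
body front [-19.3  19. ]
body rear-y [-63.7 -31.9]
body front-y [-16.2 -28.4]
base-y [163.5 -36.6]
base-y [-176.   -32.6]
tcp in chute [ 646.9 -164.6]
radius 0.6048587699628599 [0.59262436 0.12103927]
radius 0.5713231348867871 [0.57055234 0.02966736]
```

Emit:
drive_tool(
  moves=[
    {"turn":-0.162,"claw":0.15},
    {"turn":-0.162,"claw":0.15},
    {"turn":-0.162,"claw":0.15},
    {"turn":-0.162,"claw":0.15},
    {"turn":-0.161,"claw":0.15},
    {"turn":-0.161,"claw":0.15},
    {"delta_pos":[-40,-10,0],"claw":0.15},
    {"delta_pos":[-40,-10,0],"claw":0.15},
    {"delta_pos":[-40,-10,0],"claw":0.15},
    {"delta_pos":[-40,-10,0],"claw":0.15},
    {"delta_pos":[-40,-10,0],"claw":0.15},
    {"delta_pos":[-40,-10,0],"claw":0.15},
  ],
)

```text
invalid input
```

Emit:
drive_tool(
  moves=[
    {"delta_pos":[-45,-10,0],"claw":0.15},
    {"delta_pos":[-45,-10,0],"claw":0.15},
    {"delta_pos":[-45,-10,0],"claw":0.15},
    {"delta_pos":[-45,-10,0],"claw":0.15},
    {"delta_pos":[-45,-10,0],"claw":0.15},
    {"delta_pos":[-45,-10,0],"claw":0.15},
    {"delta_pos":[-45,-10,0],"claw":0.15},
    {"delta_pos":[-45,-10,0],"claw":0.15},
    {"delta_pos":[-45,-10,0],"claw":0.15},
    {"delta_pos":[-45,-10,0],"claw":0.15},
    {"delta_pos":[-45,-10,0],"claw":0.15},
    {"delta_pos":[-30,-10,0],"claw":0.15},
  ],
)

```text
invalid input
```

```bash
cat >> h.py <<'E'
def st():
    q=monitor.sense(); c=np.load("chute.npz"); p=np.array(q["tcp_pos"]); r=np.array(q["ee_rot"])
    xa=c["R"].T@r[:2,0]
    print("t",round(q["time_s"],2),"chute",((p[:2]-c["t"])@c["R"]*1e3).round(1),"z",round(p[2]*1e3,1),"yaw err deg",np.degrees(np.arctan2(xa[1],xa[0])).round(2),"toolz",r[:,2].round(3),"F",np.round(q["wrist_force"],1),"w",round(q["gripper_width"]*87,1),"gf",q["gripper_force"])
E
python3 -c "
from h import *; st()"
```

```text
t 0.1 chute [ 646.9 -164.6] z 221.6 yaw err deg -55.58 toolz [-0.001  0.002 -1.   ] F [ 0.1 -0.   0.4] w 86.6 gf 0.0
```

Emit:
drive_tool(
  moves=[
    {"delta_pos":[0,0,0],"turn":-0.162,"claw":0.15},
    {"delta_pos":[0,0,0],"turn":-0.162,"claw":0.15},
    {"delta_pos":[0,0,0],"turn":-0.162,"claw":0.15},
    {"delta_pos":[0,0,0],"turn":-0.162,"claw":0.15},
    {"delta_pos":[0,0,0],"turn":-0.161,"claw":0.15},
    {"delta_pos":[0,0,0],"turn":-0.161,"claw":0.15},
    {"delta_pos":[-40,-10,0],"turn":0,"claw":0.15},
    {"delta_pos":[-40,-10,0],"turn":0,"claw":0.15},
    {"delta_pos":[-40,-10,0],"turn":0,"claw":0.15},
    {"delta_pos":[-40,-10,0],"turn":0,"claw":0.15},
    {"delta_pos":[-40,-10,0],"turn":0,"claw":0.15},
    {"delta_pos":[-40,-10,0],"turn":0,"claw":0.15},
  ],
)

```text
time_s: 1.6
tcp_pos: [0.3373, -0.3635, 0.2222]
ee_rot: [[-0.235, -0.972, -0.001], [-0.972, 0.235, 0.001], [-0.0, 0.001, -1.0]]
wrist_force: [-0.6, -0.8, -0.0]
gripper_width: 0.153
gripper_force: 0.0
```

Emit:
drive_tool(
  moves=[
    {"delta_pos":[-45,-10,0],"turn":0,"claw":0.15},
    {"delta_pos":[-45,-10,0],"turn":0,"claw":0.15},
    {"delta_pos":[-45,-10,0],"turn":0,"claw":0.15},
    {"delta_pos":[-45,-10,0],"turn":0,"claw":0.15},
    {"delta_pos":[-45,-10,0],"turn":0,"claw":0.15},
    {"delta_pos":[-45,-10,0],"turn":0,"claw":0.15},
    {"delta_pos":[-45,-10,0],"turn":0,"claw":0.15},
    {"delta_pos":[-45,-10,0],"turn":0,"claw":0.15},
    {"delta_pos":[-45,-10,0],"turn":0,"claw":0.15},
    {"delta_pos":[-45,-10,0],"turn":0,"claw":0.15},
    {"delta_pos":[-45,-10,0],"turn":0,"claw":0.15},
    {"delta_pos":[-30,-10,0],"turn":0,"claw":0.15},
  ],
)

```text
time_s: 3.1
tcp_pos: [0.5773, 0.1191, 0.2219]
ee_rot: [[-0.234, -0.972, -0.001], [-0.972, 0.234, -0.0], [0.001, 0.001, -1.0]]
wrist_force: [0.8, -0.4, 0.8]
gripper_width: 0.156
gripper_force: 0.0
```

```bash
python3 -c "
from h import *; st()"
```

```text
t 3.1 chute [-119.5   15.5] z 221.9 yaw err deg 0.07 toolz [-0.001 -0.    -1.   ] F [ 0.8 -0.4  0.8] w 13.6 gf 0.0
```

Emit:
drive_tool(
  moves=[
    {"delta_pos":[0,0,40],"turn":0,"claw":0.15},
    {"delta_pos":[0,0,40],"turn":0,"claw":0.15},
    {"delta_pos":[0,0,40],"turn":0,"claw":0.15},
    {"delta_pos":[0,0,37],"turn":0,"claw":0.15},
    {"delta_pos":[0,0,0],"turn":0,"claw":0.15},
    {"delta_pos":[0,0,0],"turn":0,"claw":0.15},
  ],
)

```text
time_s: 3.85
tcp_pos: [0.578, 0.1176, 0.0668]
ee_rot: [[-0.234, -0.972, 0.002], [-0.972, 0.234, 0.0], [-0.001, -0.002, -1.0]]
wrist_force: [-0.3, 0.5, 0.4]
gripper_width: 0.151
gripper_force: 0.0
```

```bash
python3 - <<'E'
from h import *
st()
a=cap("top")["color"][150:220,170:295]; b=cap("side")["color"][150:240,185:310]
f=lambda i:cv2.resize(i,None,fx=5,fy=5,interpolation=cv2.INTER_CUBIC)
b=f(b)[...,::-1]; cv2.imwrite("pics/near.png",b); cv2.imwrite("pics/neart.png",f(a)[...,::-1])
E
```

```text
t 3.85 chute [-118.2   16.6] z 66.8 yaw err deg 0.04 toolz [ 0.002  0.    -1.   ] F [-0.3  0.5  0.4] w 13.1 gf 0.0
```

View pics/near.png

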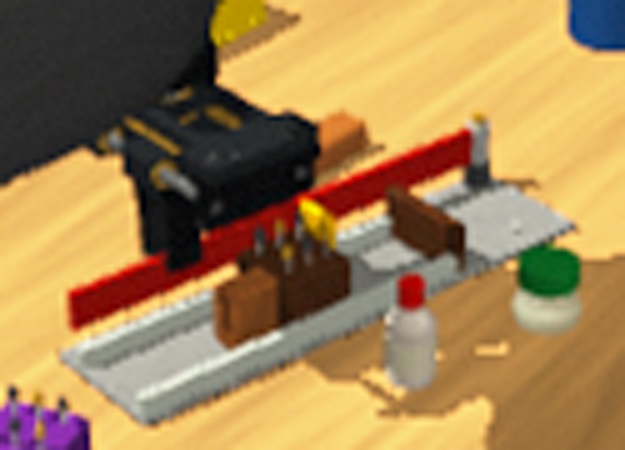

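Both fingertips hang above the lane at (155,258) and (183,268), behind the tongue end at (220,310); the rack and gate are untouched. I'll check these against the projection.

```bash
python3 - <<'E'
from h import *
d=dict(np.load("side0.npz"));c=np.load("chute.npz");E=d["extrinsics"]
def pj(x,y,z):
    p=np.r_[c["R"]@[x/1e3,y/1e3]+c["t"],z/1e3]; q=E[:3,:3].T@(p-E[:3,3]); u,v=q[:2]/q[2]*d["f"]+[d["cx"],d["cy"]]
    return ((u-185)*5+2).round(),((v-150)*5+2).round()
for n,a in dict(push_out_front=(-108.7,-5,67),push_out_rear=(-127.7,-5,67),gate_rear_out=(-127.7,38.2,67),gate_rear_in=(-127.7,23.2,67),tongue_rear_my=(-98,-16,6),tongue_rear_py=(-98,6,46),tongue_rear_my_top=(-98,-16,46),tail=(-170,42,50)).items(): print(n,pj(*a))
E
```

```text
push_out_front (np.float64(204.0), np.float64(271.0))
push_out_rear (np.float64(177.0), np.float64(283.0))
gate_rear_out (np.float64(133.0), np.float64(252.0))
gate_rear_in (np.float64(148.0), np.float64(263.0))
tongue_rear_my (np.float64(233.0), np.float64(360.0))
tongue_rear_py (np.float64(208.0), np.float64(287.0))
tongue_rear_my_top (np.float64(231.0), np.float64(303.0))
tail (np.float64(71.0), np.float64(300.0))
```

View pics/neart.png

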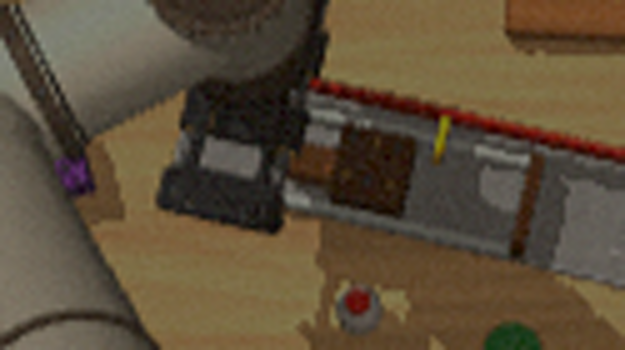

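Emit:
drive_tool(
  moves=[
    {"delta_pos":[0,2.5,13],"turn":0,"claw":0.15},
    {"delta_pos":[0,0,13],"turn":0,"claw":0.15},
    {"delta_pos":[0,0,13],"turn":0,"claw":0.15},
    {"delta_pos":[0,0,0],"turn":0,"claw":0.15},
    {"delta_pos":[0,0,0],"turn":0,"claw":0.15},
  ],
)

```text
time_s: 4.58
tcp_pos: [0.5748, 0.1179, 0.0265]
ee_rot: [[-0.235, -0.972, 0.0], [-0.972, 0.235, -0.0], [0.0, -0.0, -1.0]]
wrist_force: [0.2, -0.0, 0.1]
gripper_width: 0.153
gripper_force: 0.0
```

```bash
python3 -c "
from h import *; st()"
```

```text
t 4.58 chute [-117.8   13.4] z 26.5 yaw err deg 0.01 toolz [ 0. -0. -1.] F [ 0.2 -0.   0.1] w 13.3 gf 0.0
```

Emit:
drive_tool(
  moves=[
    {"delta_pos":[0,-3,0],"turn":0,"claw":0.24},
    {"delta_pos":[0,-4,0],"turn":0,"claw":0.33},
    {"delta_pos":[0,-4,0],"turn":0,"claw":0.42},
    {"delta_pos":[0,-4,0],"turn":0,"claw":0.51},
    {"delta_pos":[0,-4,0],"turn":0,"claw":0.6},
    {"delta_pos":[0,-4,0],"turn":0,"claw":0.69},
    {"delta_pos":[0,0,0],"turn":0,"claw":0.78},
    {"delta_pos":[0,0,0],"turn":0,"claw":0.78},
    {"delta_pos":[0,0,0],"turn":0,"claw":0.78},
    {"delta_pos":[0,0,0],"turn":0,"claw":0.78},
  ],
)

```text
time_s: 5.82
tcp_pos: [0.5967, 0.1125, 0.0264]
ee_rot: [[-0.235, -0.972, -0.0], [-0.972, 0.235, -0.0], [0.0, 0.0, -1.0]]
wrist_force: [-1.7, 0.4, 0.1]
gripper_width: 0.778
gripper_force: 0.8
```

```bash
python3 - <<'E'
from h import *
st()
a=cap("top")["color"][140:225,195:320]; b=cap("side")["color"][150:240,185:310]
f=lambda i:cv2.resize(i,(500,300),interpolation=cv2.INTER_CUBIC)
cv2.imwrite("pics/open.png",np.vstack([f(a),f(b)])[...,::-1])
E
```

```text
t 5.83 chute [-117.7   35.9] z 26.4 yaw err deg 0.0 toolz [-0. -0. -1.] F [-1.7  0.4  0.1] w 67.7 gf 0.7873854332137853
```

View pics/open.png

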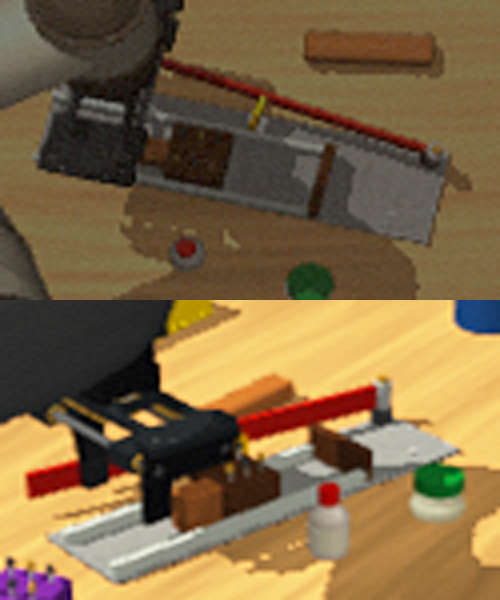

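The gate is open about 0.16 rad (1.7 N on the finger). The blade at (258,112) is clear of the lane, and the other finger stands right behind the tongue. Pushing now.

Emit:
drive_tool(
  moves=[
    {"delta_pos":[3,0,0],"turn":0,"claw":0.78},
    {"delta_pos":[5,0,0],"turn":0,"claw":0.78},
    {"delta_pos":[5,0,0],"turn":0,"claw":0.78},
    {"delta_pos":[5,0,0],"turn":0,"claw":0.78},
    {"delta_pos":[5,0,0],"turn":0,"claw":0.78},
    {"delta_pos":[5,0,0],"turn":0,"claw":0.78},
    {"delta_pos":[5,0,0],"turn":0,"claw":0.78},
    {"delta_pos":[5,0,0],"turn":0,"claw":0.78},
    {"delta_pos":[5,0,0],"turn":0,"claw":0.78},
    {"delta_pos":[5,0,0],"turn":0,"claw":0.78},
    {"delta_pos":[2,0,0],"turn":0,"claw":0.78},
    {"delta_pos":[0,0,0],"turn":0,"claw":0.78},
  ],
)

```text
time_s: 7.42
tcp_pos: [0.5849, 0.0634, 0.0265]
ee_rot: [[-0.235, -0.972, -0.001], [-0.972, 0.235, -0.0], [0.001, 0.001, -1.0]]
wrist_force: [-2.1, 2.0, 0.7]
gripper_width: 0.78
gripper_force: 1.5
```

```bash
python3 - <<'E'
from h import *
st()
a=cap("top")["color"][140:225,195:320]; b=cap("side")["color"][150:240,185:310]
f=lambda i:cv2.resize(i,(500,300),interpolation=cv2.INTER_CUBIC)
cv2.imwrite("pics/mid.png",np.vstack([f(a),f(b)])[...,::-1])
E
```

```text
t 7.42 chute [-67.2  36. ] z 26.5 yaw err deg -0.0 toolz [-0.001 -0.    -1.   ] F [-2.1  2.   0.7] w 67.9 gf 1.4788576359978833
```

View pics/mid.png

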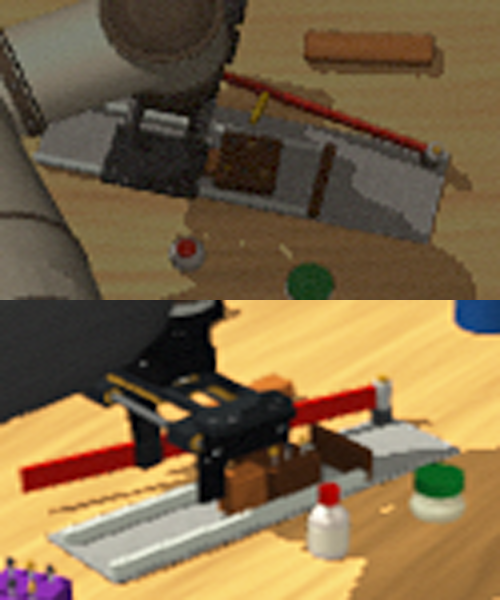

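The rack has moved with the finger (front at about (283,165) top, stop at (322,180)), the blade at (262,105) is clear, and the gate is held. Continuing gently.

Emit:
drive_tool(
  moves=[
    {"delta_pos":[4,0,0],"turn":0,"claw":0.78},
    {"delta_pos":[4,0,0],"turn":0,"claw":0.78},
    {"delta_pos":[4,0,0],"turn":0,"claw":0.78},
    {"delta_pos":[4,0,0],"turn":0,"claw":0.78},
    {"delta_pos":[4,0,0],"turn":0,"claw":0.78},
    {"delta_pos":[4,0,0],"turn":0,"claw":0.78},
    {"delta_pos":[4,0,0],"turn":0,"claw":0.78},
    {"delta_pos":[2,0,0],"turn":0,"claw":0.78},
    {"delta_pos":[0,0,0],"turn":0,"claw":0.78},
  ],
)

```text
time_s: 8.65
tcp_pos: [0.5778, 0.0343, 0.0264]
ee_rot: [[-0.235, -0.972, -0.001], [-0.972, 0.235, -0.001], [0.001, 0.001, -1.0]]
wrist_force: [-2.1, 2.1, 0.6]
gripper_width: 0.773
gripper_force: 1.4
```

Emit:
drive_tool(
  moves=[
    {"delta_pos":[2,0,0],"turn":0,"claw":0.78},
    {"delta_pos":[2,0,0],"turn":0,"claw":0.78},
    {"delta_pos":[0,0,0],"turn":0,"claw":0.78},
  ],
)

```text
time_s: 9.02
tcp_pos: [0.5787, 0.0319, 0.0268]
ee_rot: [[-0.235, -0.972, 0.004], [-0.972, 0.235, 0.002], [-0.003, -0.003, -1.0]]
wrist_force: [1.8, 6.6, -1.4]
gripper_width: 0.78
gripper_force: 3.8
```

```bash
python3 -c "
from h import *; st()"
```

```text
t 9.03 chute [-35.1  37.4] z 26.8 yaw err deg -0.03 toolz [ 0.004  0.002 -1.   ] F [ 1.8  6.6 -1.4] w 67.8 gf 3.831017691627494
```

```bash
python3 - <<'E'
from h import *
st()
a=cap("top")["color"][140:225,195:320]; b=cap("side")["color"][150:240,185:310]
f=lambda i:cv2.resize(i,(500,300),interpolation=cv2.INTER_CUBIC)
cv2.imwrite("pics/end.png",np.vstack([f(a),f(b)])[...,::-1])
E
```

```text
t 9.03 chute [-35.1  37.4] z 26.8 yaw err deg -0.03 toolz [ 0.004  0.002 -1.   ] F [ 1.8  6.6 -1.4] w 67.8 gf 3.831017691627494
```

View pics/end.png

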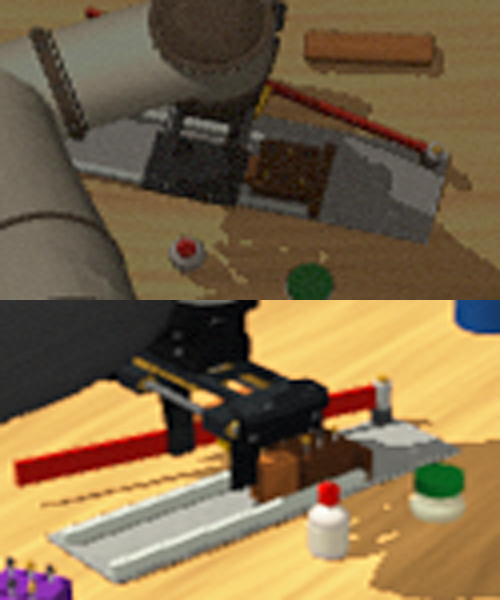

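The rack's front now meets the end stop at (322,180), and the side view shows no gap at (370,460). One small nudge confirms it is seated; then I back off.

Emit:
drive_tool(
  moves=[
    {"delta_pos":[1.5,0,0],"turn":0,"claw":0.78},
    {"delta_pos":[0,0,0],"turn":0,"claw":0.78},
  ],
)

```text
time_s: 9.38
tcp_pos: [0.5795, 0.0314, 0.0271]
ee_rot: [[-0.236, -0.972, 0.006], [-0.972, 0.236, 0.003], [-0.005, -0.005, -1.0]]
wrist_force: [2.3, 8.5, -1.4]
gripper_width: 0.781
gripper_force: 5.4
```

```bash
python3 -c "
from h import *; st()"
```

```text
t 9.38 chute [-34.8  38.3] z 27.1 yaw err deg -0.05 toolz [ 0.006  0.003 -1.   ] F [ 2.3  8.5 -1.4] w 67.9 gf 5.4096080029557925
```

Emit:
drive_tool(
  moves=[
    {"delta_pos":[-3,0,0],"turn":0,"claw":0.78},
    {"delta_pos":[-6,0,0],"turn":0,"claw":0.78},
    {"delta_pos":[-8,0,0],"turn":0,"claw":0.78},
    {"delta_pos":[-8,0,0],"turn":0,"claw":0.78},
    {"delta_pos":[-8,0,0],"turn":0,"claw":0.78},
    {"delta_pos":[0,4,0],"turn":0,"claw":0.69},
    {"delta_pos":[0,4,0],"turn":0,"claw":0.6},
    {"delta_pos":[0,4,0],"turn":0,"claw":0.51},
    {"delta_pos":[0,4,0],"turn":0,"claw":0.42},
    {"delta_pos":[0,4,0],"turn":0,"claw":0.33},
    {"delta_pos":[0,3,0],"turn":0,"claw":0.24},
    {"delta_pos":[0,0,0],"turn":0,"claw":0.15},
  ],
)

```text
time_s: 10.88
tcp_pos: [0.5622, 0.0667, 0.0266]
ee_rot: [[-0.235, -0.972, 0.0], [-0.972, 0.235, -0.0], [0.0, -0.0, -1.0]]
wrist_force: [0.4, -0.3, -0.1]
gripper_width: 0.213
gripper_force: 0.0
```

Emit:
drive_tool(
  moves=[
    {"delta_pos":[0,0,0],"turn":0,"claw":0.12},
    {"delta_pos":[0,0,0],"turn":0,"claw":0.12},
    {"delta_pos":[0,0,0],"turn":0,"claw":0.12},
  ],
)

```text
time_s: 11.25
tcp_pos: [0.5623, 0.0668, 0.0265]
ee_rot: [[-0.235, -0.972, 0.0], [-0.972, 0.235, -0.0], [0.0, -0.0, -1.0]]
wrist_force: [0.8, 0.5, -0.6]
gripper_width: 0.126
gripper_force: 0.0
```

```bash
python3 -c "
from h import *; st()"
```

```text
t 11.25 chute [-65.2  13.3] z 26.5 yaw err deg -0.0 toolz [ 0. -0. -1.] F [ 0.8  0.5 -0.6] w 10.9 gf 0.0
```

Clear of contact. Going up and back, then a check.

Emit:
drive_tool(
  moves=[
    {"delta_pos":[0,0,-15],"turn":0,"claw":0.12},
    {"delta_pos":[0,0,-30],"turn":0,"claw":0.12},
    {"delta_pos":[0,0,-40],"turn":0,"claw":0.12},
    {"delta_pos":[0,0,-40],"turn":0,"claw":0.12},
    {"delta_pos":[-45,0,-20],"turn":0,"claw":0.12},
    {"delta_pos":[-45,0,0],"turn":0,"claw":0.12},
    {"delta_pos":[-45,0,0],"turn":0,"claw":0.12},
    {"delta_pos":[-20,0,0],"turn":0,"claw":0.12},
    {"delta_pos":[0,0,0],"turn":0,"claw":0.12},
    {"delta_pos":[0,0,0],"turn":0,"claw":0.12},
  ],
)

```text
time_s: 12.5
tcp_pos: [0.5983, 0.2165, 0.1718]
ee_rot: [[-0.236, -0.972, -0.001], [-0.972, 0.236, -0.0], [0.0, 0.0, -1.0]]
wrist_force: [0.6, -0.3, -0.5]
gripper_width: 0.117
gripper_force: 0.0
```

```bash
python3 - <<'E'
from h import *
st()
a=cap("top")["color"][140:225,195:320]; b=cap("side")["color"][150:240,185:310]
f=lambda i:cv2.resize(i,(500,300),interpolation=cv2.INTER_CUBIC)
cv2.imwrite("pics/fin.png",np.vstack([f(a),f(b)])[...,::-1])
E
```

```text
t 12.5 chute [-219.1   13.1] z 171.8 yaw err deg -0.04 toolz [-0.001 -0.    -1.   ] F [ 0.6 -0.3 -0.5] w 10.1 gf 0.0
```

View pics/fin.png

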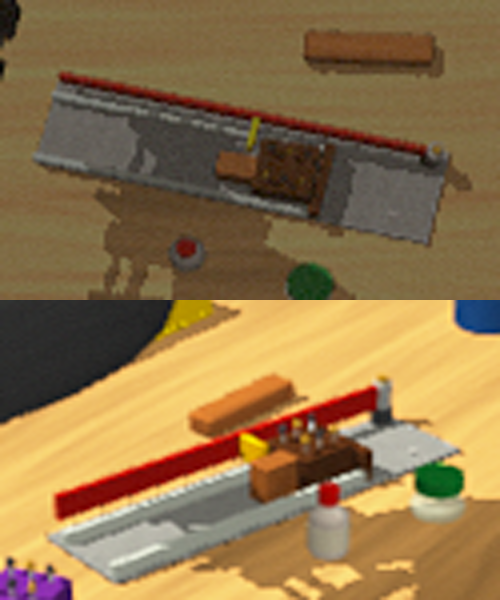

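The gate is shut, with the bar from (60,76) to (430,152) and the blade at (254,130) behind the rack body. The rack rests against the stop at (322,180), and the bystanders are unmoved.

```bash
python3 -c "
from h import *; print(ticket.finish_job())"
```

```text
the job is handed in; nothing more can be done
None
```

The rack is home against the end stop, the gate has sprung shut behind it, nothing else on the bench moved as far as the pictures show, and the job is handed in (no verdict was returned).

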